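# Stack a bottle tray on the shaker's tray and bolt it down

### The arm

A 6-joint arm with a two-finger parallel gripper is mounted at the origin on the work surface. World frame = base frame: x ahead of the robot, y to its left, z up, the work surface at z = 0. Lengths are in mm, angles in rad, forces in N, time in s.
With the tool pointing down it reaches from about 275 to 825 mm from the base axis. Payload 5.2 kg.
Tool frame: the origin (TCP) lies at the very end of the fingers, on their centre line; the grasp point (between the pads) lies 19 mm behind it; z points along the fingers, y is the direction in which the jaws open and shut (so a half turn about z gives the same grasp; the last joint's range is limited). The gripper opens to 93 mm and grips with 3 to 60 N. Pads are 15 mm wide; open, the fingers measure 128 mm over their backs; the gripper's body (75 mm by 188 mm) begins 65 mm behind the grasp point.
Start: joints at [-1.547, 0.259, 1.535, -0, 1.348, -0.203], TCP at [123.694, -535.915, 218.653] pointing down, gripper open.
Joint ranges: [-3.14, 3.14], [-0.91, 2.08], [0.19, 2.58], [-1.22, 4.36], [0.22, 2.71], [-3.12, 3.12]. Speed limits (rad/s): [2.57, 2.57, 3.14, 3.14, 3.14, 3.14].

### API

Orientations are given as [roll, pitch, yaw] about the fixed x, y, z axes, in that order (R = Rz(yaw) Ry(pitch) Rx(roll)).
In Python, from bench import robot gives the robot as it stands. The module is installed in compiled form; this text tells all that it offers. Calls block until the motion is done:
- robot.move_ptp(position, orientation): joint-space move of the TCP to a pose.
- robot.move_linear(position, ori=None, speed=150, f_stop=None): straight line of the TCP; ori=None keeps the orientation; speed is the mean speed in mm/s. With f_stop (N) it stops when the force on the tool has changed by that much, and returns True; else False.
- robot.move_j(angles): joint-space move.
- robot.move_gripper(opening): opening from 0.0 (shut) to 1.0 (fully open); the grip force is fixed at half the most; returns when the fingers have stopped.
- robot.sleep(seconds).
- robot.inverse_kinematics(position, orientation): joint angles nearest the present ones, or None.
- robot.get_image(name): name is "scene" or "top" or "wrist"; returns a dict with "img" (400x640x3 uint8, blue, green, red), "fovy" (degrees; the focal length in pixels is half the picture's height over the tangent of half this angle, whatever the lens; pixels are square), "cx", "cy" (the principal point, pixels), "eye" and "orientation" of the camera in the world. Camera axes: x right, y down, z forward; pixel columns grow to the right and rows downward; lengths in mm; the calibration is good to about 2 mm. A picture is of the moment at which its call begins. There is no depth.
A pose or a line that the arm cannot do raises robot.MotionError and nothing moves.
- robot.hand_in(): hands the job in, once; it reports no verdict.
Readings, each from a call of its own:
- robot.current_t(): time.
- robot.current_qpos(): joint angles.
- robot.current_joint_vel(): joint speeds.
- robot.current_joint_efforts(): joint torques, N m.
- robot.current_tcp_pos(): TCP position.
- robot.current_eef_rot(): TCP orientation.
- robot.current_contact_force(): force on the tool from outside, world axes, zero at the start.
- robot.current_ft_torque(): the same for the moment, N m.
- robot.current_gripper_width(): opening from 0.0 (shut) to 1.0 (fully open).
Only numpy, scipy, OpenCV 4.12 (cv2) and the standard library are available. Lean on these libraries where they do the work, as an engineer would, in place of code of your own. Each camera call takes 0.05 s, during which the arm holds its last target.

### The job

Pick up the loose bottle tray from the bench by its handle and stack it on the tray that is screwed to the shaker's platform, feeling its four corner lugs gently into the sockets, never forcing them, until it sits fully home and flush all round. Then push the bolt at the front of the lower tray fully across, over the stacked tray's tab, and let go. Keep the bottles standing in their tray and leave the other things on the bench alone.

Things in the scene. Friction and masses are not known exactly. Their poses are not given: they have to be found in the camera images.
- top_tray_center (a point): Loose light-grey bottle tray, 0.4 to 0.65 kg plus three 50 g bottles. Point: its centre, half-way up, 51 mm above the undersides of its lugs, on which it stands. 140 mm along x, 200 along y, 102 high. Four lugs under its corners, 14 mm square, 12 mm long, square-edged, centred at x +-57, y +-87 mm. Its floor's underside, 39 mm below this point, rests flush on the lower tray's rim when home
- tray_handle (a point): Middle of the bottle tray's dark handle bar, 44 mm above top_tray_center. The bar is 18 mm wide (x) and 14 mm high and runs along y for 132 mm on two posts at y +-60 mm; it is free beneath between the posts: the bottles' tops are 27 mm below its middle line. Turned half round, the tray is the same and fits as well
- tray_tab (a point): Flat tab of the bottle tray for the bolt, 20 mm along y, 5 mm thick, jutting 18 mm out of a long wall at floor level; point: its middle, at x -79, y +28 and 36.5 mm below top_tray_center. A second tab lies at x +79, y -28 mm. The tray's wall tops are 5 mm below top_tray_center
- shaker: White laboratory shaker, 226 x 236 mm, standing fixed on the bench; origin under its centre, at bench level. On it is an aluminium platform (220 x 232 mm) with the light-grey lower tray screwed on. The platform was stopped anywhere in its small travel, up to 6 mm either way from the shaker's middle in y and 2.5 mm in x, never turned; the drive holds it there. This offset is not measured
- stack_mid (a point): Point of the shaker 150 mm above its origin, at the height of the lower tray's rim. The lower tray (140 mm along x, 200 along y) is centred here but for the platform's offset, so feel for its sockets. They open up in its rim at x +-57, y +-87 mm from its centre: 15.5 mm square, 14 mm deep, no lead-in, walls 5 mm thick; a lug has 0.75 mm play each way
- bolt (a joint): Sliding steel bolt in a guide on the lower tray's front (-x) wall, which reaches out 110 mm from the tray's centre. 0 is fully back (open); it grows along the shaker's +y; 0.032 m is fully across, at its stop. Its tongue slides 2.5 mm above the tab of a tray that is home and is blocked by one that is not. About 3 N moves it; it stays where it is left
- knob_mid (a point): Where the middle of the bolt's black upright knob (12 mm diameter, 28 mm long, top 12.5 mm above this point, bolt's flat top 15.5 mm below) would be with the bolt fully back and the platform mid: x -96, y -25, z 180 mm from the shaker's origin. The real knob is off by the platform's offset, plus the bolt's value along y. 26 mm in front of the stacked tray's wall. Push it along +y or pinch it
- bottle_a: Small amber bottle with white cap, diameter 38, height 52 mm, standing loose in a pocket of the bottle tray; origin under its centre
- bottle_b: A second such bottle in the bottle tray
- bottle_c: A third such bottle in the bottle tray
- beaker: Glass beaker on the bench, diameter 68, height 90 mm; origin under its centre. Leave it alone
- wash_bottle: White wash bottle on the bench, diameter 64, height 150 mm; origin under its centre. Leave it alone
- reagent_jar: Amber jar with black cap on the bench, diameter 72, height 100 mm; origin under its centre. Leave it alone
- flask: Conical glass flask on the bench, diameter 72, height 95 mm; origin under its centre. Leave it alone
Mind the look-alikes: they are no part of the job. What is shaped like the part that bears top_tray_center but green is not meant. Leave any pink or turquoise look-alike of the bottle_c alone.

How it is judged (in metres and radians):
On the way:
1. the bottle tray sits home on the lower tray, lugs in the sockets, while the bolt is still back (height (world z) of top_tray_center below 0.1915 m and horizontal distance between top_tray_center and shaker below 0.009 m and value of joint bolt below 0.012 m), for 0.2 s.
At the end, for the whole second after the job is handed in: the bottle tray's lugs are down in the lower tray's sockets (its centre at most 191 mm above the bench: within 2 mm of fully home; within 8.5 mm of the shaker's middle, about 1 degree of level, 2 of square), the bolt is across by 28 of its 32 mm or more, and the three bottles are in their tray (height (world z) of top_tray_center below 0.191 m and horizontal distance between top_tray_center and shaker below 0.0085 m and angle between the x axis of top_tray_center and the x axis of shaker, either way round below 0.03 rad and angle between top_tray_center's own z axis and vertical below 0.02 rad and value of joint bolt above 0.028 m and distance between each of bottle_a, bottle_b, bottle_c and top_tray_center below 0.115 m); the robot touches nothing.
It fails at once if the bottle tray is forced or dropped onto the lower tray: more than 45 N between it and the shaker with all it carries (contact force between top_tray and shaker above 45 N).
It fails at once if the bottle tray is tipped by more than 20 degrees (angle between top_tray_center's own z axis and vertical above 0.35 rad).
It fails at once if a bottle in the tray falls over (angle between any of bottle_a, bottle_b, bottle_c's own z axis and vertical above 0.6 rad).
It fails at once if something else on the bench is moved by more than 30 mm (distance of any of beaker, wash_bottle, reagent_jar, flask from where it was at the start of the episode above 0.03 m).
It also fails if it takes over 72 s, if anything falls off the work surface, if the arm or the gripper's body presses on something with over 40 N, if the wrist force passes 120 N, or if a joint passes its speed limit or range.

## Working session

There is one attempt and no reset: what is moved stays moved. The work goes in short steps, each a Python script; the robot and the scene stay as the last script left them, time stands still between calls to the robot, and variables do not carry over. Pictures are saved under pics/ and viewed, and the job is handed in when it is done.

```bash
mkdir -p pics; cat > h.py <<'E'
import numpy as np, cv2, json
from bench import robot
from scipy.spatial.transform import Rotation as R
def save(name,fn):
    d=robot.get_image(name); cv2.imwrite('pics/%s.png'%fn,d['img'])
    m={k:(np.array(v).tolist()) for k,v in d.items() if k!='img'}
    json.dump(m,open('pics/%s.json'%fn,'w')); return d
def load(fn): return json.load(open('pics/%s.json'%fn))
def cam(m):
    o=np.array(m['orientation'],float)
    Rm=o if o.shape==(3,3) else (R.from_euler('xyz',o).as_matrix())
    return np.array(m['eye']),Rm,200/np.tan(np.radians(m['fovy'])/2),m['cx'],m['cy']
def ray(m,u,v,z):
    e,Rm,f,cx,cy=cam(m); d=Rm@np.array([(u-cx)/f,(v-cy)/f,1]); return e+d*(z-e[2])/d[2]
def proj(m,p):
    e,Rm,f,cx,cy=cam(m); c=Rm.T@(np.array(p)-e); return f*c[0]/c[2]+cx,f*c[1]/c[2]+cy
def crop(fn,x0,y0,x1,y1,k,out):
    i=cv2.imread('pics/%s.png'%fn)[y0:y1,x0:x1]; cv2.imwrite('pics/%s.png'%out,cv2.resize(i,None,fx=k,fy=k,interpolation=cv2.INTER_CUBIC))
E
python3 - <<'E'
from h import *
for n in ['scene','top','wrist']:
    save(n,n+'0'); print(n,load(n+'0'))
print(robot.current_t(),robot.current_eef_rot())
E
```

```text
scene {'fovy': 42.49920867407447, 'cx': 314.82790560514366, 'cy': 202.15789643841103, 'eye': [1086.728140685209, -631.2835467287075, 1155.36456539723], 'orientation': [-2.48701815386491, 0.01668152547711066, 0.6465077576201919]}
top {'fovy': 51.65680149718776, 'cx': 320.93777088017805, 'cy': 195.72162700283775, 'eye': [485.0931478117187, 17.771846919124474, 1207.9107980850079], 'orientation': [-3.05132001228785, -0.018751100734802906, -1.5724364039915186]}
wrist {'fovy': 66.14037951817612, 'cx': 318.73482905384566, 'cy': 196.53489840455535, 'eye': [193.66086059565288, -518.9779773912161, 384.1186632640902], 'orientation': [2.881460410061699, 0.001409061118522903, -1.3435608082048391]}
0.15 [-3.14025599e+00 -2.95013281e-04  2.26761882e-01]
```

View pics/top0.png

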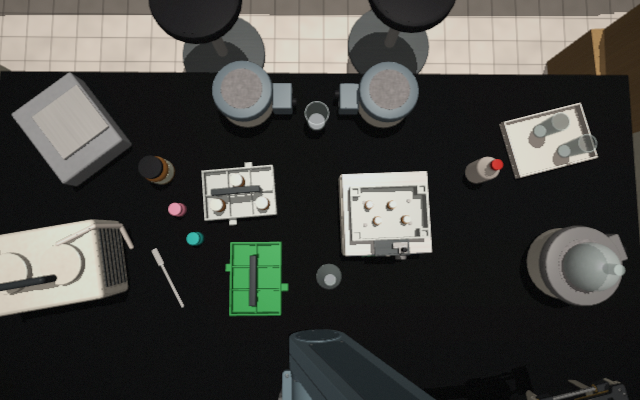

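View pics/scene0.png

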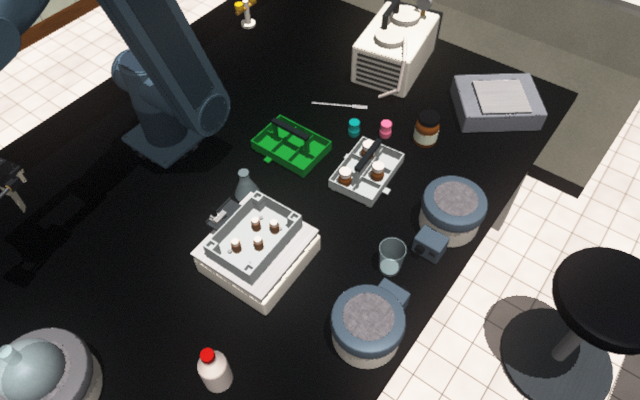

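The top view shows two tray-shaped items: a light-grey one at (238,192) holding three amber bottles, and a green one at (255,278). The light-grey one fits the description. The pink (177,209) and turquoise (194,239) bottles are look-alikes. The shaker is at (386,213), with the bolt at the front near (400,250). I'll enlarge both areas to confirm.

```bash
python3 - <<'E'
from h import *
crop('top0',190,150,290,240,7,'ctray'); crop('top0',325,160,445,270,6,'cshk')
E
```

```text
(no output)
```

View pics/ctray.png

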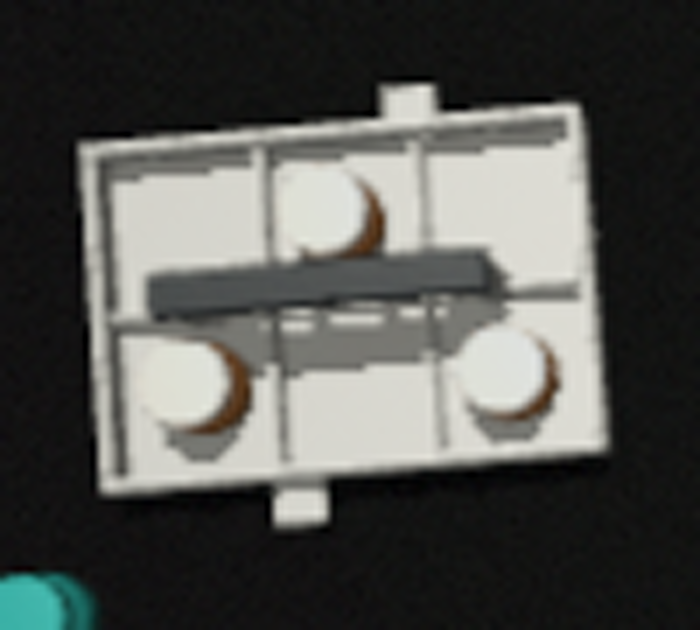

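View pics/cshk.png

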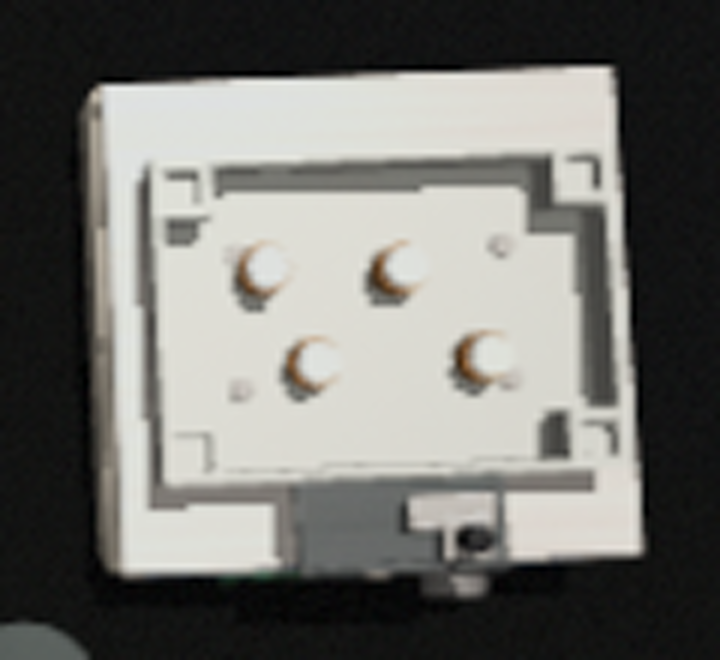

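Confirmed: the light-grey tray has the dark handle, three amber bottles and two tabs. In the shaker crop the lower tray's sockets and the knob, near (473,540) in the crop, are visible. Next I'll compute poses.

```bash
python3 - <<'E'
from h import *
m=load('top0')
c=lambda p,z:ray(m,190+p[0]/7,150+p[1]/7,z)[:2]
hl,hr=c((150,297),102),c((488,270),102)
print('handle',hl,hr,(hl+hr)/2,np.linalg.norm(hl-hr),np.degrees(np.arctan2(*(hl-hr)[::-1])))
w=np.array([c(p,46) for p in [(80,143),(580,103),(608,450),(103,493)]]);print(w.round(1),w.mean(0),np.linalg.norm(np.diff(w,axis=0),axis=1))
for a,b in[(0,1),(3,2)]: d=w[a]-w[b];print(np.degrees(np.arctan2(d[1],d[0])))
s=lambda p,z:ray(m,325+p[0]/6,160+p[1]/6,z)[:2]
w=np.array([s(p,150) for p in [(150,163),(602,152),(617,455),(155,487)]]);print(w.round(1),w.mean(0),np.linalg.norm(np.diff(w,axis=0),axis=1))
for a,b in[(0,1),(3,2)]: d=w[a]-w[b];print(np.degrees(np.arctan2(d[1],d[0])))
print(s((473,538),192))
for x,y in[(177,209),(194,239),(317,117),(330,277),(152,165),(490,165)]: print(ray(m,x,y,0)[:2])
E
```

```text
handle [594.01517109 290.00286932] [604.4466674  161.22648218] [599.23091925 225.61467575] 129.19819657447573 94.63111730718977
[[662.  333.3]
 [678.6 132.1]
 [537.9 119.6]
 [520.9 320.7]] [599.84185789 226.43509645] [201.86593846 141.1991446  201.78653708]
94.72097018296127
94.83428319448562
[[ 603.   -77.2]
 [ 607.9 -272.6]
 [ 477.7 -275.9]
 [ 464.5  -78.3]] [ 538.2694337 -176.0067412] [195.46356814 130.20378291 198.06316261]
91.42575582650561
93.81694073676833
[ 444.37260119 -204.29774135]
[555.61481539 413.68652095]
[468.73500898 362.27143344]
[830.49715202   6.3163103 ]
[358.91889016 -30.82823823]
[684.85866556 490.36669434]
[ 686.32975479 -508.9013663 ]
```

```bash
python3 - <<'E'
from h import *
for m in [load('top0'),load('scene0')]:
  for p in [(0,0,0)]: print(proj(m,p))
crop('scene0',180,170,330,310,5,'cs2')
E
```

```text
(np.float64(319.4822138846042), np.float64(406.70166493871363))
(np.float64(167.0654321385285), np.float64(135.56795944541165))
```

View pics/cs2.png

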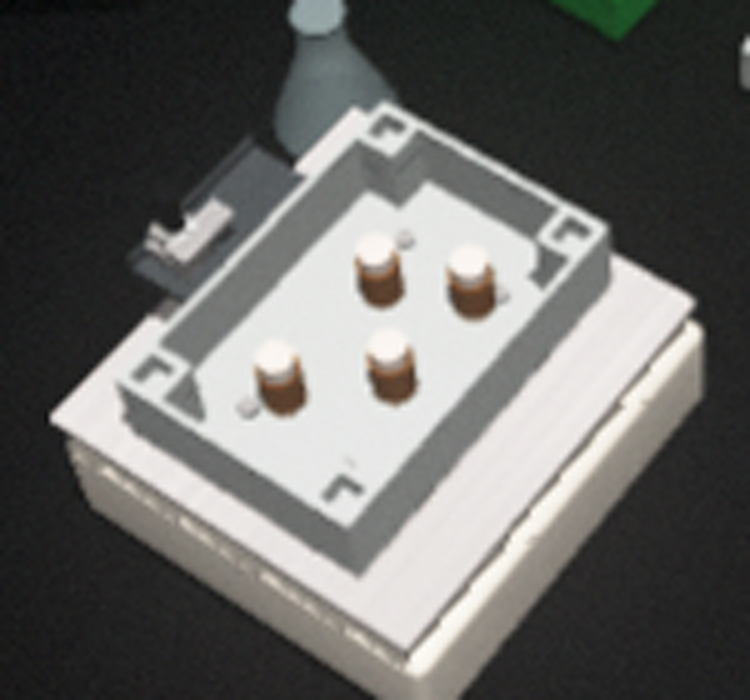

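```bash
python3 - <<'E'
from h import *
print(robot.current_t())
for yaw in(1.6,-1.54): print(yaw,robot.inverse_kinematics([538,-176,310],[np.pi,0,yaw]),robot.inverse_kinematics([599,226,300],[np.pi,0,yaw]))
robot.move_ptp([538,-176,310],[np.pi,0,-1.53]) if 0 else None
E
```

```text
0.15
1.6 [-0.51317618  0.24505932  1.33296476  0.          1.56356858 -0.54237985] [ 1.86839342e-01  3.90120985e-01  1.15463396e+00 -4.44089210e-16
  1.59683771e+00  1.57635668e-01]
-1.54 [-5.13176180e-01  2.45059315e-01  1.33296476e+00 -4.44089210e-16
  1.56356858e+00  2.59762015e+00] [ 0.18683934  0.39012098  1.15463396  0.          1.59683771 -2.98554964]
```

```bash
python3 - <<'E'
from h import *
robot.move_ptp([530,-176,310],[np.pi,0,1.6]); print(robot.current_t()); save('wrist','ws')
robot.move_ptp([600,226,290],[np.pi,0,1.65]); print(robot.current_t()); save('wrist','wt')
for k in('ws','wt'): print(load(k))
E
```

```text
2.1333
3.6917
{'fovy': 66.14037951817612, 'cx': 318.73482905384566, 'cy': 196.53489840455535, 'eye': [528.230271680284, -104.92645458785911, 475.8895198947733], 'orientation': [2.880597983779275, 0.0002007977943878636, 0.028015302730348912]}
{'fovy': 66.14037951817612, 'cx': 318.73482905384566, 'cy': 196.53489840455535, 'eye': [595.2844181457922, 296.5684362781053, 456.25506543057134], 'orientation': [2.8801023755337436, -0.000585989040150503, 0.07819262855540132]}
```

View pics/ws.png

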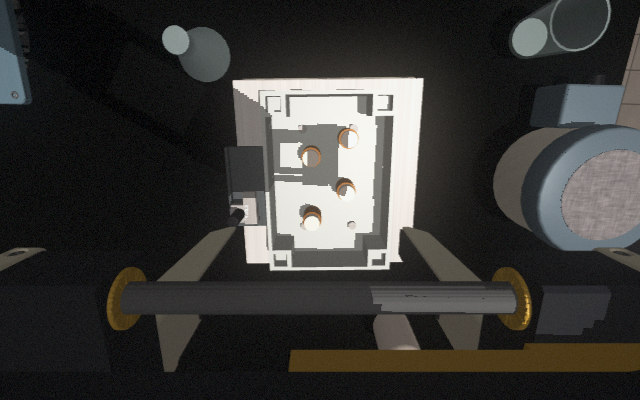

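View pics/wt.png

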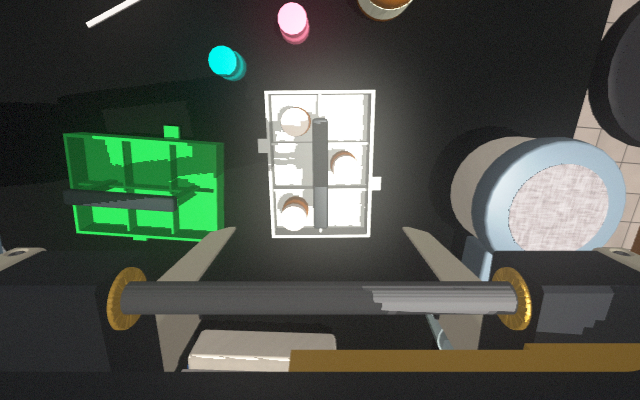

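```bash
python3 - <<'E'
from h import *
crop('ws',225,70,435,280,3.8 and 3,'cws'); crop('wt',250,80,390,245,4,'cwt')
i=cv2.imread('pics/ws.png')
a=lambda x0,y0,x1,y1:cv2.resize(i[y0:y1,x0:x1],None,fx=8,fy=8,interpolation=cv2.INTER_CUBIC)
t=np.vstack([np.hstack([a(255,85,300,120),a(362,85,407,120)]),np.hstack([a(255,240,300,275),a(362,240,407,275)])]);cv2.imwrite('pics/csock.png',t);print(t.shape)
E
```

```text
(560, 720, 3)
```

View pics/cwt.png

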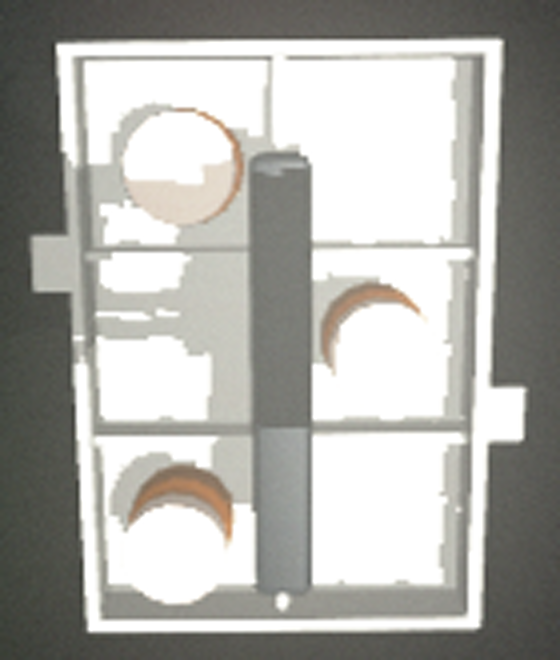

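View pics/csock.png

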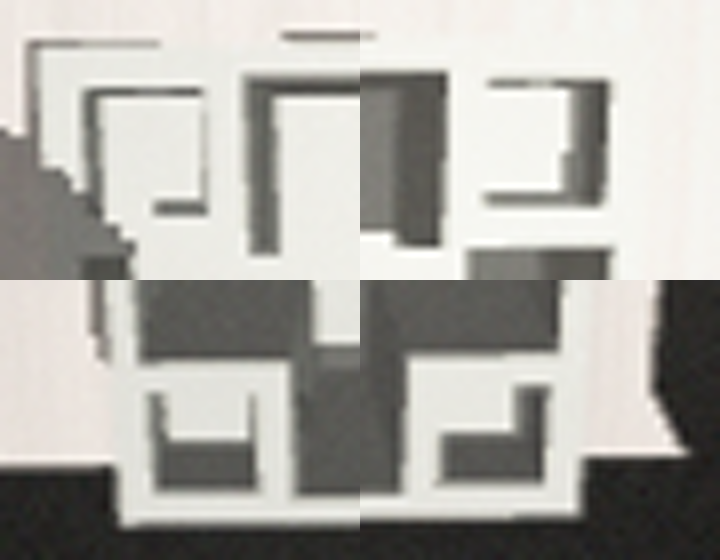

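```bash
cat > fit.py <<'E'
from h import *
from scipy.optimize import least_squares
def fit(m,pts,z,x0):
    def P(q,p,zz): c,s=np.cos(q[2]),np.sin(q[2]); return proj(m,(q[0]+c*p[0]-s*p[1],q[1]+s*p[0]+c*p[1],zz))
    def r(q): return np.concatenate([np.subtract(P(q,p[:2],p[2] if len(p)>2 else z),uv) for p,uv in pts])
    s=least_squares(r,x0,loss='soft_l1'); return s.x,r(s.x).reshape(-1,2)
E
python3 - <<'E'
from fit import *
m=load('ws')
h=7.75
TL=lambda a,b:(255+a/8,85+b/8); TR=lambda a,b:(362+(a-360)/8,85+b/8)
BL=lambda a,b:(255+a/8,240+(b-280)/8); BR=lambda a,b:(362+(a-360)/8,240+(b-280)/8)
pts=[((-57-h,87+h),TL(86,90)),((-57+h,87+h),TL(205,90)),((-57+h,87-h),TL(206,213)),
((57+h,87+h),TR(608,80)),((57+h,87-h),TR(608,205)),
((-57-h,-87-h),BL(152,490)),((-57+h,-87-h),BL(257,490)),
((57-h,-87-h),BR(440,483)),((57+h,-87-h),BR(546,483)),((57+h,-87+h),BR(548,387)),
((-70,-100),BL(118,525)),((70,-100),BR(582,516)),((-70,100),TL(30,42))]
q,r=fit(m,pts,150,[538,-176,.04]); print('lower',q,np.degrees(q[2]));print(r.round(1).tolist())
m=load('wt')
f=lambda a,b:(250+a/4,80+b/4)
pts=[((-70,100,46),f(57,43)),((70,100,46),f(502,40)),((70,-100,46),f(480,628)),((-70,-100,46),f(90,632)),
((-9,-66,102),f(257,592)),((9,-66,102),f(308,590)),((-9,66,102),f(250,165)),((9,66,102),f(311,165))]
q,r=fit(m,pts,46,[599,226,.08]); print('top',q,np.degrees(q[2]));print(r.round(1).tolist())
q,r=fit(load('top0'),[((-70,100,46),(190+103/7,150+493/7)),((70,100,46),(190+80/7,150+143/7)),((70,-100,46),(190+580/7,150+103/7)),((-70,-100,46),(190+608/7,150+450/7)),((0,66,102),(190+150/7,150+297/7)),((0,-66,102),(190+488/7,150+270/7))],46,[599,226,.08]); print('top',q,np.degrees(q[2]));print(r.round(1).tolist())
E
```

```text
lower [ 5.41897395e+02 -1.80731815e+02  3.87451595e-02] 2.2199341140397046
[[-0.6, -0.1], [-0.2, -0.3], [0.4, 0.3], [0.4, -0.3], [-0.4, 0.0], [0.2, 0.1], [0.3, 0.0], [-0.3, 0.1], [-0.3, -0.0], [0.1, -0.2], [0.2, -0.1], [-0.5, -0.1], [0.9, 0.5]]
top [6.03310949e+02 2.26147336e+02 8.76806999e-02] 5.023734050347581
[[0.2, 0.3], [-0.4, -0.1], [-0.2, 0.2], [-0.3, 0.1], [-0.5, 1.6], [1.4, 2.0], [-0.3, -2.4], [0.5, -2.5]]
top [5.99606453e+02 2.26176128e+02 8.43858281e-02] 4.8349518011495825
[[0.3, -0.2], [0.5, 0.4], [-0.1, 0.3], [-0.3, -0.1], [-0.7, -0.0], [0.3, -0.3]]
```

```bash
python3 - <<'E'
from h import *
Y=np.pi/2+0.0866
robot.move_linear([602,226,130],[np.pi,0,Y],speed=250)
print(robot.move_linear([602,226,77],speed=100,f_stop=8),robot.current_tcp_pos(),robot.current_t())
save('wrist','wg0')
robot.move_gripper(0.0); print(robot.current_gripper_width(),robot.current_contact_force(),robot.current_t())
save('wrist','wg1')
robot.move_linear([602,226,97],speed=60); print(robot.current_contact_force(),robot.current_ft_torque(),robot.current_tcp_pos(),robot.current_eef_rot(),robot.current_t())
save('wrist','wg2');print(load('wg2'))
E
```

```text
False [602.51166648 226.16318485  77.66149343] 5.2167
0.19142787843046064 [ 0.14640581 -1.10847979 -0.04942995] 6.4167
[-0.50175788  0.28617073 -5.81175611] [-0.00492828 -0.11221036 -0.00787602] [602.15189477 226.03106338  97.33840101] [ 3.14097377e+00 -5.49915948e-05  1.65741622e+00] 6.95
{'fovy': 66.14037951817612, 'cx': 318.73482905384566, 'cy': 196.53489840455535, 'eye': [596.3494833773777, 297.74189994298723, 263.51699219095644], 'orientation': [2.8807176331603457, -0.0009633834095470473, 0.08705004172673014]}
```

View pics/wg2.png

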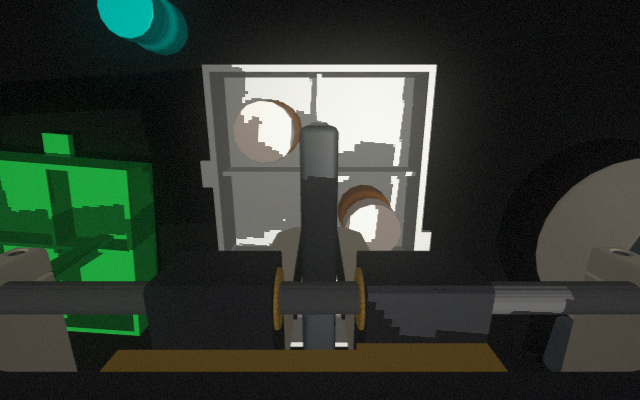

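View pics/wg0.png

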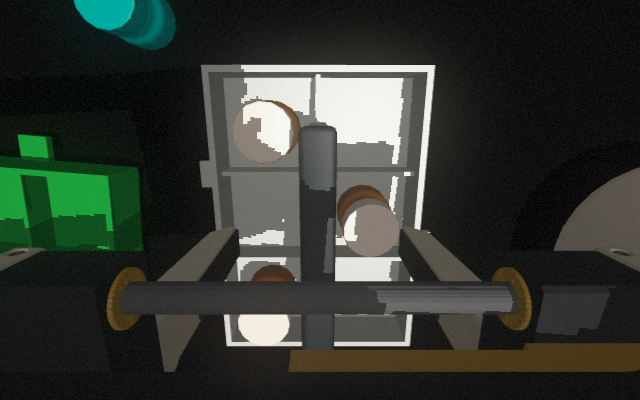

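The wrist view shows the bar between the pads (width 17.8 mm) with the bottles upright. The far wall corners are at about (203,66) and (436,66). Next I'll use the held tray to calibrate the wrist-camera bias.

```bash
python3 - <<'E'
from h import *
i=cv2.imread('pics/wg2.png')
a=lambda x0,y0,x1,y1:cv2.resize(i[y0:y1,x0:x1],None,fx=6,fy=6,interpolation=cv2.INTER_CUBIC)
t=np.hstack([a(190,55,250,145),a(385,55,445,145)]);cv2.imwrite('pics/cg2.png',t)
i=cv2.imread('pics/wg0.png')
t=np.vstack([np.hstack([a(190,55,250,105),a(385,55,445,105)]),np.hstack([a(205,310,265,360),a(370,310,430,360)])]);cv2.imwrite('pics/cg0.png',t)
E
```

```text
(no output)
```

View pics/cg2.png

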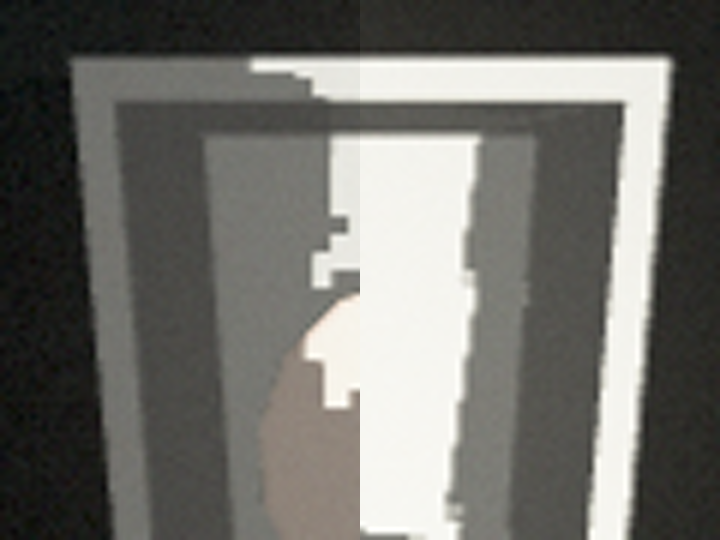

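View pics/cg0.png

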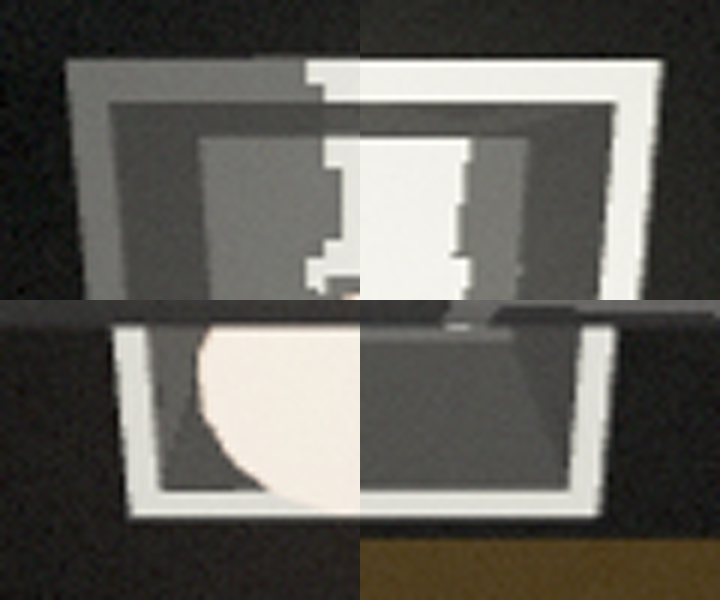

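```bash
python3 - <<'E'
from fit import *
m=load('wg0'); A=lambda a,b:(190+a/6,55+b/6); B=lambda a,b:(385+(a-360)/6,55+b/6)
C=lambda a,b:(205+a/6,310+(b-300)/6); D=lambda a,b:(370+(a-360)/6,310+(b-300)/6)
q,r=fit(m,[((-70,100),A(65,59)),((70,100),B(663,59)),((70,-100),D(601,517)),((-70,-100),C(131,517))],46,[602,226,.087]); print('wg0',q,r.round(1).tolist())
print(m['eye'])
m=load('wg2')
for z in(65.7,66.5):
  q,r=fit(m,[((-70,100),A(70,57)),((70,100),B(673,57))],z,[602,226,.087]); print('wg2',z,q,r.round(1).tolist())
  print([ray(m,*A(70,57),z),ray(m,*B(673,57),z)])
E
```

```text
wg0 [6.02911063e+02 2.26807160e+02 8.75070231e-02] [[0.4, 0.1], [-0.3, 0.1], [-0.4, -0.4], [0.3, -0.1]]
[596.6478300891399, 297.83254224718644, 243.87610576734903]
wg2 65.7 [6.03161207e+02 2.27004602e+02 8.71930441e-02] [[0.7, -0.1], [-0.7, -0.1]]
[array([524.31169279, 320.4647323 ,  65.7       ]), array([664.60062009, 332.72773201,  65.7       ])]
wg2 66.5 [6.03170833e+02 2.26869865e+02 8.71916428e-02] [[0.2, -0.0], [-0.2, -0.0]]
[array([524.60302384, 320.37283794,  66.5       ]), array([664.3246028 , 332.58624434,  66.5       ])]
```

```bash
cat >> h.py <<'E'
LX,LY,LYAW=540.65,-181.2,np.pi/2+0.0381
E
python3 - <<'E'
from h import *
robot.move_linear([602,226,270],speed=200)
robot.move_linear([LX,LY,270],[np.pi,0,LYAW],speed=220); print(robot.current_t())
robot.move_linear([LX,LY,240],speed=80)
robot.sleep(0.2)
print(robot.current_contact_force(),robot.current_ft_torque(),robot.current_tcp_pos(),robot.current_eef_rot(),robot.current_t())
save('wrist','wp');save('scene','sp'); save('top','tp')
E
```

```text
10.0417
[ 0.89486637 -0.78660632 -5.83324301] [-0.05041789 -0.10677456 -0.01739649] [ 541.02243914 -181.39517928  240.70726758] [3.14044713e+00 7.17933720e-04 1.60891859e+00] 10.7667
```

View pics/wp.png

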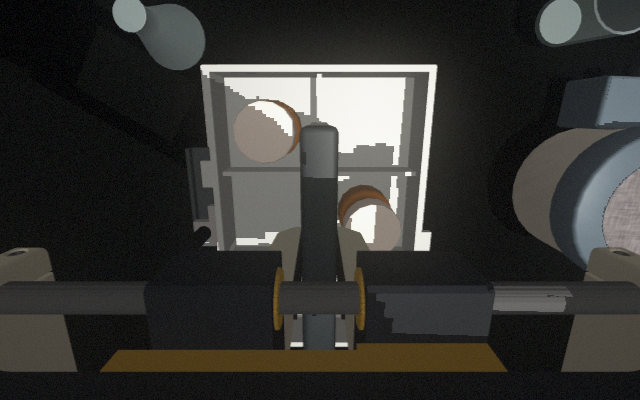

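View pics/sp.png

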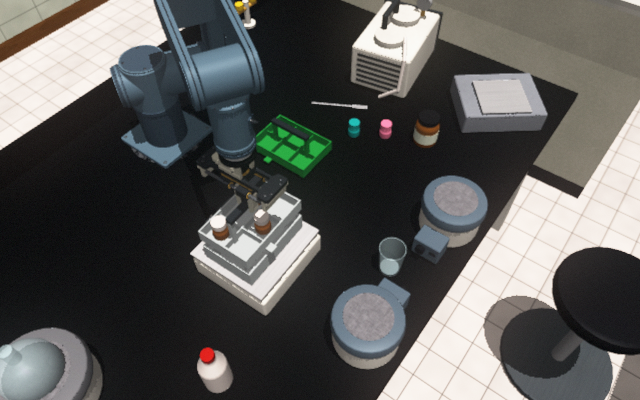

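Tray held level just over the lower tray, bottles standing. I'll probe downward gently.

```bash
cat >> h.py <<'E'
def st(tag=''):
    print(tag,np.round(robot.current_tcp_pos(),2),'F',np.round(robot.current_contact_force(),1),'M',np.round(robot.current_ft_torque(),2),'t',round(robot.current_t(),2))
E
python3 - <<'E'
from h import *
robot.move_linear([LX,LY,231],speed=40); st()
print(robot.move_linear([LX,LY,221],speed=12,f_stop=4)); st()
E
```

```text
[ 540.33 -181.04  230.4 ] F [ 0.3  0.4 -5.2] M [-0.04 -0.06  0.02] t 11.29
False
 [ 540.72 -181.23  221.11] F [-0.3  0.8 -5.7] M [ 0.   -0.14  0.01] t 12.28
```

At z 221 the lugs are already about 6 mm into the sockets with no contact force. Continuing down to the seat.

```bash
python3 - <<'E'
from h import *
print(robot.move_linear([LX,LY,213],speed=10,f_stop=4)); st()
robot.sleep(0.2); st()
save('wrist','wh');save('scene','sh')
crop('sh',180,150,330,310,5,'csh')
E
```

```text
True
 [ 540.63 -181.17  214.88] F [ 0.4 -0.7  7.1] M [-0.03 -0.07 -0.02] t 12.88
 [ 540.66 -181.19  214.91] F [-0.8  0.1  6.8] M [-0.07 -0.14 -0.  ] t 13.08
```

View pics/csh.png

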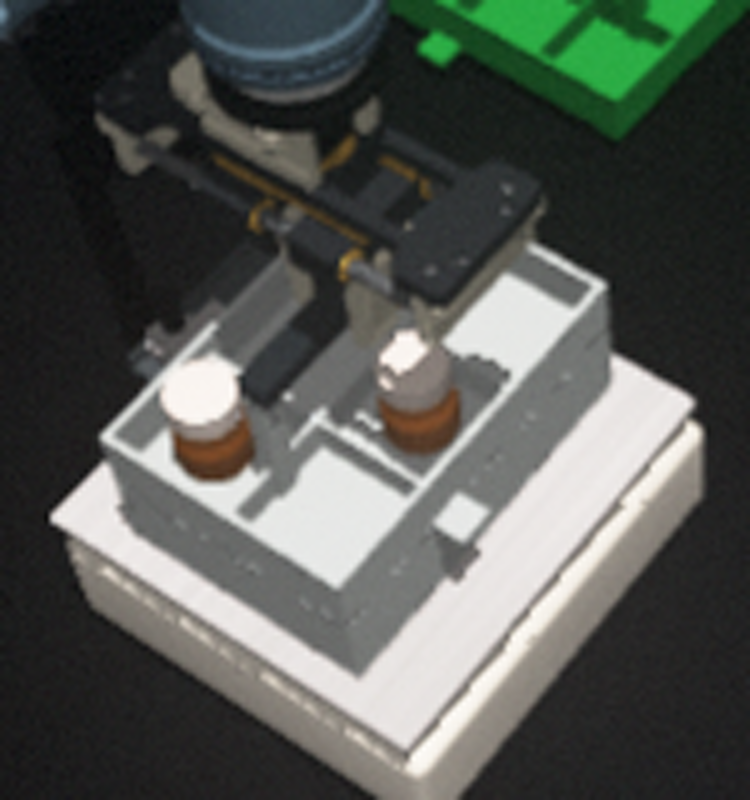

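View pics/wh.png

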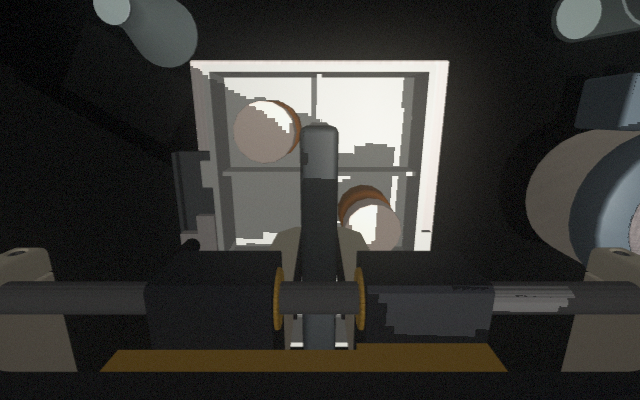

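The tray sits flush with the lower tray's walls all round (crop seam about (350,600) and the right side). TCP z is 214.9, against 215 expected for home. The stop came after about 13 N of load change. I'll release and look at the knob.

```bash
python3 - <<'E'
from h import *
robot.move_gripper(1.0); st()
robot.move_linear([LX,LY,290],speed=200)
robot.move_ptp([443,-240,290],[np.pi,0,LYAW]); st()
d=save('wrist','wk');save('top','tk')
crop('tk',325,160,445,270,6,'ctk')
robot.move_gripper(0.0);st()
E
```

```text
[ 539.31 -180.42  212.67] F [-0.4  0.3 -0.1] M [-0.07 -0.08 -0.03] t 14.44
 [ 442.08 -239.93  288.7 ] F [ 0.6 -0.2 -0.4] M [-0.03 -0.12 -0.02] t 15.51
 [ 443.01 -240.01  290.  ] F [0.6 0.1 0.3] M [-0.08 -0.07  0.02] t 17.06
```

View pics/wk.png

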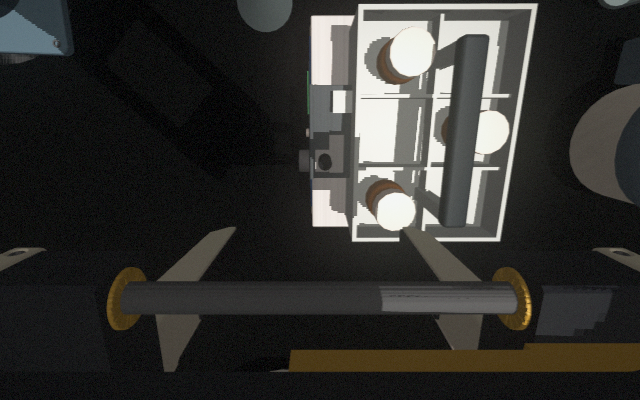

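View pics/ctk.png

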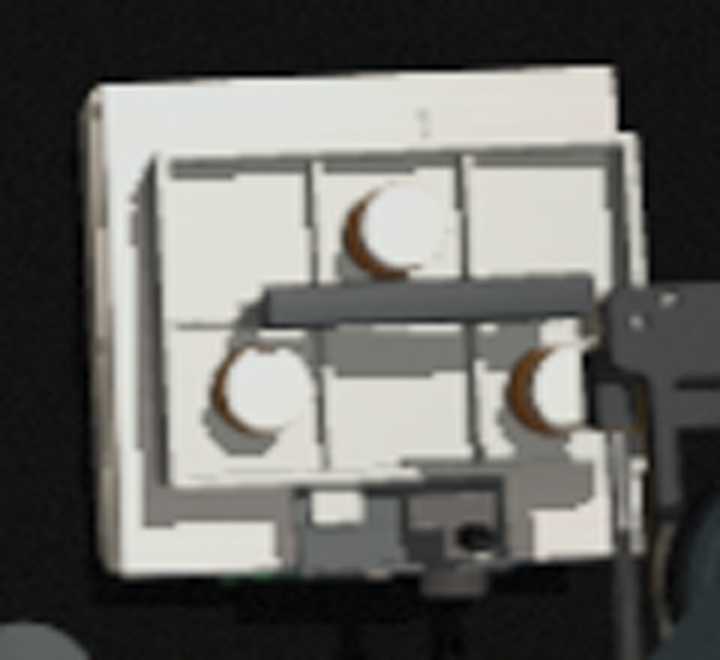

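The tray is seated, all three bottles stand, and the tab is in the guide area at (340,100). The knob top is at about (324,162) in the wrist view.

```bash
python3 - <<'E'
from h import *
print(ray(load('wk'),324,162,192.5), ray(load('tk'),325+474/6,160+536/6,192.5))
st()
robot.move_ptp([441,-243,230],[np.pi,0,LYAW])
print(robot.move_linear([441,-243,173],speed=100,f_stop=6)); st()
E
```

```text
[ 445.89004469 -206.97611658  192.5       ] [ 445.20154351 -204.61415324  192.5       ]
 [ 443.01 -240.01  290.  ] F [0.6 0.1 0.3] M [-0.08 -0.07  0.02] t 17.06
False
 [ 441.58 -243.47  173.98] F [ 0.2 -0.1 -0.3] M [-0.03 -0.06 -0.03] t 18.12
```

```bash
python3 - <<'E'
from h import *
d=np.array([-.0381,.9993,0]); p=np.array([441,-243,173.])
print(robot.move_linear(p+d*15,speed=60,f_stop=2));st()
print(robot.move_linear(p+d*66,speed=30,f_stop=12));st()
save('wrist','wb')
E
```

```text
True
 [ 440.06 -226.09  173.03] F [-0.6  0.4  0.2] M [-0.06 -0.09  0.03] t 18.46
True
 [ 438.79 -192.75  172.72] F [ 0.1 -4.5  0.4] M [-0.74 -0.09 -0.03] t 19.58
```

View pics/wb.png

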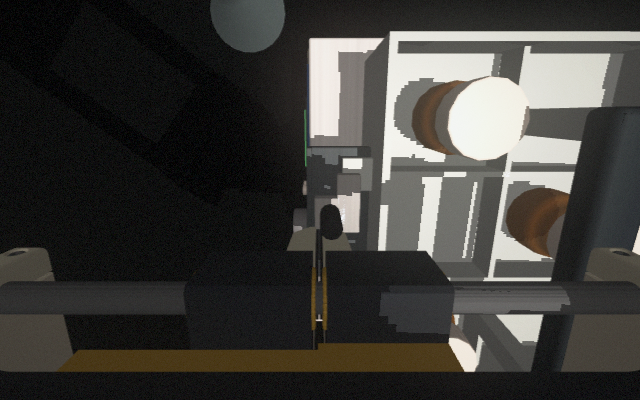

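```bash
python3 - <<'E'
from h import *
p=np.array(robot.current_tcp_pos()); p[2]=173; d=np.array([-.0381,.9993,0])
print(robot.move_linear(p+d*6,speed=10,f_stop=15));st()
robot.move_linear(p-d*25,speed=100); 
robot.move_linear((p-d*25)*[1,1,0]+[0,0,290],speed=200);st()
save('wrist','we');save('top','te');save('scene','se')
crop('we',225,0,545,260,2.4,'cwe'); crop('te',325,160,445,270,6,'cte'); crop('se',180,150,330,310,5,'cse')
E
```

```text
True
 [ 438.78 -192.8   172.86] F [-0.2 -3.6  0.6] M [-0.73 -0.08  0.  ] t 20.11
 [ 439.28 -217.13  288.97] F [ 0.1 -0.4  0.2] M [-0.02 -0.09  0.03] t 21.24
```

View pics/cwe.png

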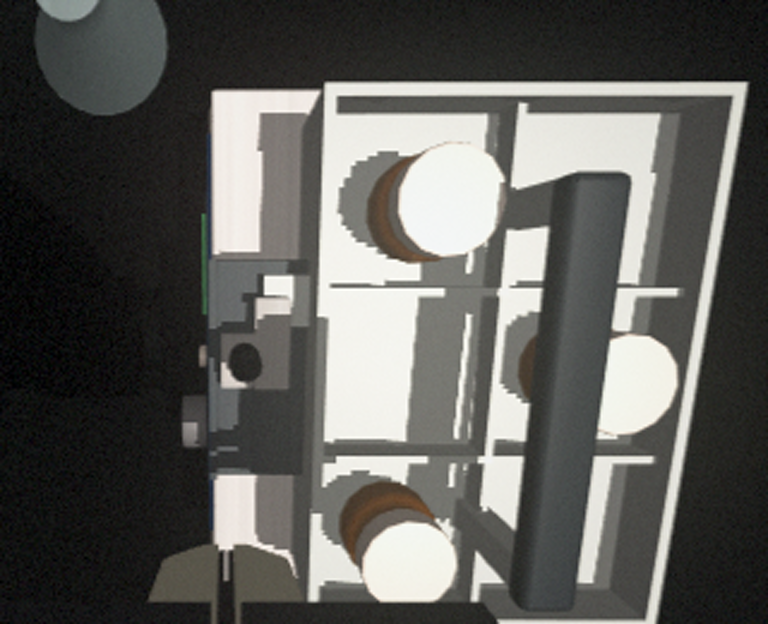

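View pics/cse.png

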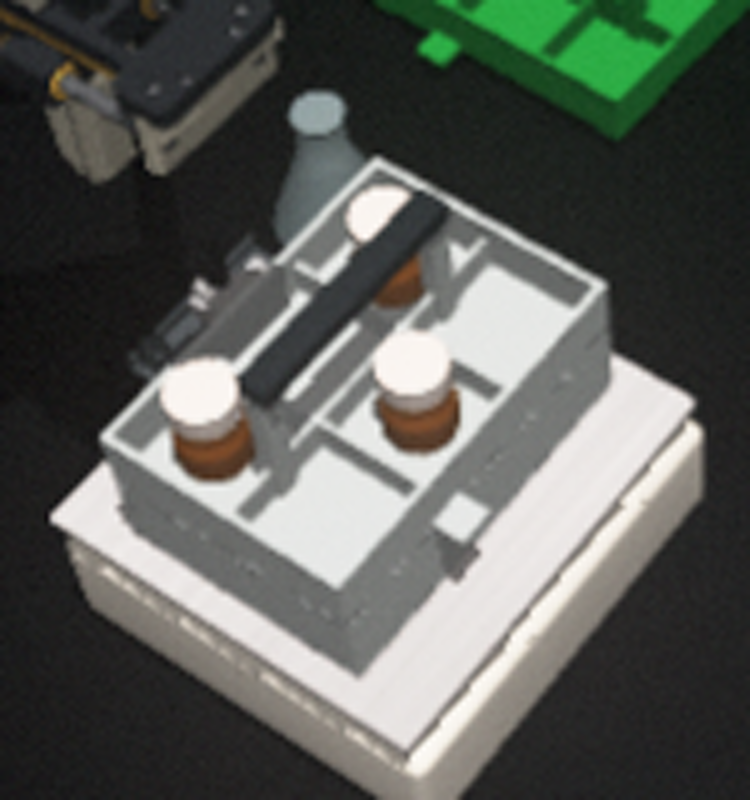

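```bash
python3 - <<'E'
from h import *
a=ray(load('wk'),324,162,192.5); b=ray(load('we'),225+245/2.4,360/2.4,192.5); print(a,b,b-a)
E
```

```text
[ 445.89004469 -206.97611658  192.5       ] [ 445.0089373  -174.83067713  192.5       ] [-0.88110738 32.14543945  0.        ]
```

View pics/cte.png

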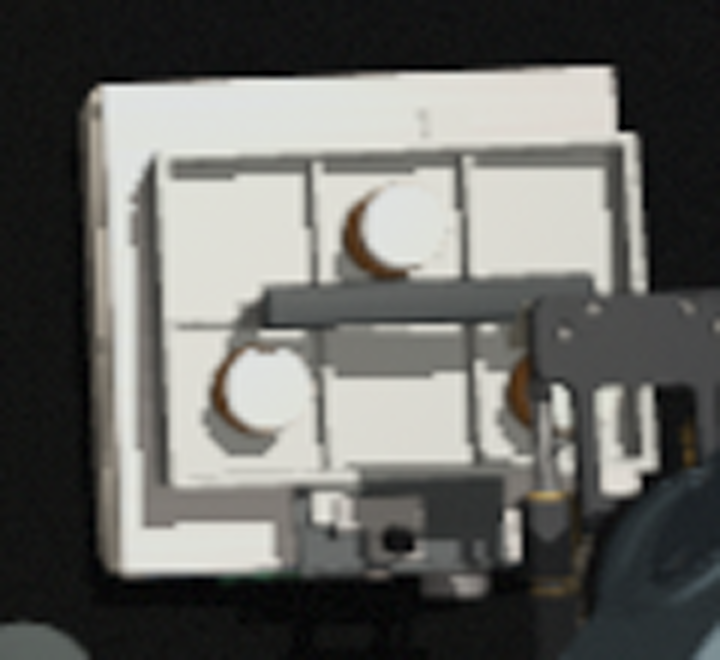

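The knob moved 32 mm, which is the full stroke. The tray is unmoved and the arm is clear at z 289.

```bash
python3 - <<'E'
from h import *
robot.sleep(0.3); st(); robot.hand_in()
E
```

```text
[ 439.66 -217.67  289.62] F [-0.   0.3  0.6] M [-0.05 -0.08  0.04] t 21.69
the job is handed in; nothing more can be done
```

The tray is stacked and bolted, and I handed the job in at about 21.7 s of the 72 s allowed; no verdict was reported.

I gripped the light-grey bottle tray by its handle and lowered it onto the lower tray. The lugs went into the sockets on the first descent without touching. It stopped on seating with a load change of about 13 N, well under the 45 N limit. I let go and pushed the bolt across with closed fingers until it hit its stop.

**Last checks**
- **Seating:** the gripper height at contact was 214.9 mm, against about 215 mm expected for fully home. The pictures show the tray flush all round, with its three bottles upright.
- **Bolt:** the wrist camera showed the knob had moved 32.1 mm, out of a 32 mm stroke. A second push did not move it further.
- **Clearance:** the gripper was about 290 mm up, touching nothing. I did not touch the other things on the bench.

**Disagreements**
- The top and wrist cameras differed by about 4 mm on the bottle tray's position in x. I corrected the wrist camera's offset using the tray once it was in the grip.
- The two cameras also differed by about 2 mm on the knob's position in y, which did not matter for the push.

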